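Turn the findings box's cover to the ring compartment

ROBOT

A 6-joint arm with a two-finger parallel gripper is mounted at the origin on a cart in front of the work surface, level with it; the furniture and walls round the work are solid. World frame = base frame: x ahead of the robot, y to its left, z up, the work surface at z = 0. Lengths are in m, angles in rad, forces in N, time in s.
With the tool pointing down it reaches from about 0.375 to 0.9 m from the base axis. Payload 3.1 kg.
Tool frame: the origin (TCP) lies midway between the tips of the shut fingers; the grasp point (between the pads) lies 19 mm behind it (manip.grasp_offset is the distance from the TCP to the grasp point, in m); z points along the fingers, y is the line along which they close (so a half turn about z gives the same grasp; the last joint's range is limited). The gripper opens to 85 mm and grips with 20 to 120 N. Pads are 22 mm wide; open, the fingers measure 114 mm over their backs; the gripper's body (76 mm by 85 mm) begins 54 mm behind the grasp point. The pads swing forward as they close: fully open they stand 13 mm farther back than shut.
Start: joints at [1.159, 0.527, 1.433, -0, 1.181, -0.178], TCP at [0.144, 0.608, 0.231] pointing down, gripper open.
Joint ranges: [-3.08, 3.08], [-0.75, 2.2], [0.22, 2.44], [-1.43, 4.57], [0, 2.65], [-2.85, 2.85]. Speed limits (rad/s): [2.79, 2.79, 3.14, 3.14, 3.14, 3.14].

INTERFACE

Orientations are given as a unit quaternion [x, y, z, w].
In Python, from station import sensors, cams, order, manip gives the robot as it stands.
- The arm moves only by the tool move_arm, never from a script. Its argument "targets" is a list of rows, each an object of numbers: "dx", "dy", "dz": the shift along the world's x, y, z normalised to -1 to 1, where 1 is 25 mm; "rx", "ry", "rz": the turn, a rotation vector about the world's x, y, z normalised to -1 to 1, where 1 is 30 degrees. A call has exactly 10 rows; each row shifts and turns the commanded pose from where the row before left it; what a row does not reach is not made up. A row lasts 1/8 s, in which the tool goes at most 62.5 mm and 10.7 degrees, less where a joint would pass 70% of its speed; a pose out of reach is approached as far as the arm can. A call with a number of a shift or a turn outside -1 to 1 is refused whole. A call with a gripper value outside its range is refused whole. "claw" is the opening in per cent of the stroke, from 0 (shut) to 100 (fully open), set as the call begins (left out, the last holds). The fingers move at their own pace and stop on an object; "newtons" is the grip in N (left out, the last holds). Time passes only in rows, so rows that do not move let the fingers close, or fill a call up. It gives the time, the measured TCP pose, the force, the opening and the grip force at its end, in the units of the state.
- sensors.sense(): the state, without advancing time (a new reading comes with each control period).
- cams.snapshot(name): name is "side" or "top"; returns the picture (480x640x3 uint8, red, green, blue); there is no depth.
- cams.camera_model(name): a dict with "fx", "fy", "cx", "cy" (pixels), "distortion" ([k1, k2, p1, p2, k3] as OpenCV has them; the pictures are not rectified), "extrinsics" (4x4, takes a point from world to camera coordinates). Camera axes: x right, y down, z forward; pixel columns grow to the right and rows downward; lengths in m; the calibration is good to about 2 mm. A picture is of the moment at which its call begins. camera_model takes no time and is no camera call.
- order.sign_off(): hands the job in; it is judged then, once.
The state is a dict: "t": time; "q": joint angles; "qd": joint speeds; "tau": joint torques, N m; "tcp_pos": TCP position; "tool_rot": TCP orientation; "force": force on the tool from outside, world axes, zero at the start; "ft_torque": the same for the moment, N m; "finger_gap": opening from 0.0 (shut) to 1.0 (fully open); "gripper_force": force on a finger pad.
Only numpy, scipy, OpenCV 4.12 (cv2) and the standard library are available. Lean on these libraries where they do the work, as an engineer would, in place of code of your own. Each camera call takes 0.05 s, during which the arm holds its last target. There are 200 camera calls.

TASK

The round findings box on the bench has a clear turning cover with one wedge-shaped opening. Push the fin on the cover round until the whole opening is over the compartment that holds the steel ring, with no divider showing in the opening, and leave it there. Leave the contents in their compartments and the tape, the steel block and the pliers where they are.

Things in the scene. Friction and masses are not known exactly. Their poses are not given: they have to be found in the camera images.
- box: round white findings box, fixed to the bench, 196 mm across, 38 mm high, foot flange 208 mm across, 4 mm high. Origin: centre of the underside, on the cover's axis; z up; any yaw. Five 72 degree sectors between 3 mm radial dividers: the one centred on the box's +x is filled solid (shut place); those centred at 72, 144, 216, 288 degrees are open compartments, dark floor at 6 mm, one thing in each.
- cover (a joint): turn of the cover about the box's vertical axis, rad, counter-clockwise from above positive; 0 = opening over the filled sector (box +x). No stops, either way; dry friction of 0.1 N m (under 2 N at the fin) keeps it where it is left. Starts within 0.35 rad of 0.
- hub (a point): centre of the cover's top, on its axis, 45 mm over the bench. The cover is a clear disc 200 mm across, 5 mm thick (underside at 40 mm), with a metal rim up to 46 mm and a metal hub 42 mm across up to 49 mm, on it a screw head 14 mm across up to 53 mm.
- opening (a point): centre of the cover's one opening, 62 mm from the axis, at the cover's top (45 mm over the bench). The opening is a wedge 44 degrees wide between radii 34 and 88 mm, with a dark metal frame 3 mm wide standing 2 mm up round it.
- fin (a point): middle of the top edge of the grip fin on the cover: an upright aluminium plate standing along the radius, diametrically opposite the opening, 12 mm thick, 50 mm long (from radius 37 to 87 mm, its middle at 62 mm), 30 mm high, its top 75 mm over the bench. Free space on both sides; push its flat side to turn the cover.
- ring_blank: plain bright steel ring lying flat, 40 mm outer and 27 mm inner diameter, 11 mm high, in one of the four compartments (which one changes); origin: centre of its underside. It lies 62 mm from the box's axis on the compartment's middle line, seen through the clear cover.
- wax_cake: round blue wax cake 32 mm across, 13 mm high, in another compartment; origin: centre of its underside
- eraser: flat polishing eraser 16x42x10 mm in another compartment; origin: centre of its underside
- charcoal: charcoal stub 14x30x12 mm in another compartment; origin: centre of its underside
- tape_roll: roll of tape lying flat, 96 mm across, 25 mm high, loose bystander left of the box; origin: centre of its underside
- steel_block: square steel bench block 64x64x22 mm, loose bystander right of the box; origin: centre of its underside
- pliers: flat pliers 38x132x10 mm lying on the bench, loose bystander right of the box; origin: centre of its underside

How it is judged:
By the outcome, as a careful person would: the job done as asked, in the order asked, and still so for the second after the job is handed in, with the robot touching nothing.
It also fails if it takes over 42 s, if anything falls off the work surface, if the arm or the gripper's body presses on something with over 40 N, if the wrist force passes 120 N, or if a joint passes its speed limit or range.

## Working session

There is one attempt and no reset: what is moved stays moved. The work goes in short steps, Python scripts to look and compute and a tool call to move; the robot and the scene stay as the last step left them, time stands still between calls to the robot, and variables do not carry over. Pictures are saved under pics/ and viewed, at most 10 in all, crops included, and the job is handed in when it is done.

Besides the shell and the picture viewer there is one more tool, called as name(argument=value, ...), one argument or row to a line, values as JSON. move_arm: Moves the arm, as the interface text tells. Scaled input: -1 to 1 covers 25 mm each way for a shift and 30 degrees each way for a turn. Its arguments: {"type":"object","properties":{"targets":{"type":"array"},"claw":{"type":"number"},"newtons":{"type":"number"}},"required":["targets"]}

```bash
mkdir -p pics
python3 - <<'E'
from station import sensors,cams
import cv2
s=sensors.sense();print(s['t'],s['tcp_pos'],s['tool_rot'],s['finger_gap'])
for n in('top','side'):
    cv2.imwrite(f'pics/{n}0.png',cams.snapshot(n)[:,:,::-1])
    m=cams.camera_model(n);print(n,m)
E
```

```text
0.0 [0.14385852 0.60746003 0.23032186] [ 1.16108011e-01  9.93235964e-01 -1.06731574e-03 -3.32333598e-04] 0.9999437003197545
top {'fx': 473.62838996829566, 'fy': 473.62838996829566, 'cx': 317.8231326069412, 'cy': 236.33813619765812, 'distortion': array([0.04428975, 0.        , 0.        , 0.        , 0.        ]), 'extrinsics': array([[-0.0050331 , -0.99998171,  0.00335426,  0.13363038],
       [-0.99500931,  0.00467374, -0.09967263,  0.53134213],
       [ 0.09965513, -0.00383918, -0.99501463,  1.12078905],
       [ 0.        ,  0.        ,  0.        ,  1.        ]])}
side {'fx': 520.8648103427486, 'fy': 520.8648103427486, 'cx': 306.33931478820136, 'cy': 247.71096518634855, 'distortion': array([-0.0415904,  0.       ,  0.       ,  0.       ,  0.       ]), 'extrinsics': array([[-9.98261952e-01, -5.77447896e-02, -1.17734964e-02,
         5.30353485e-01],
       [-2.85937626e-02,  6.49272980e-01, -7.60017759e-01,
        -8.06274257e-04],
       [ 5.15312787e-02, -7.58360163e-01, -6.49795653e-01,
         1.38218223e+00],
       [ 0.00000000e+00,  0.00000000e+00,  0.00000000e+00,
         1.00000000e+00]])}
```

View pics/top0.png

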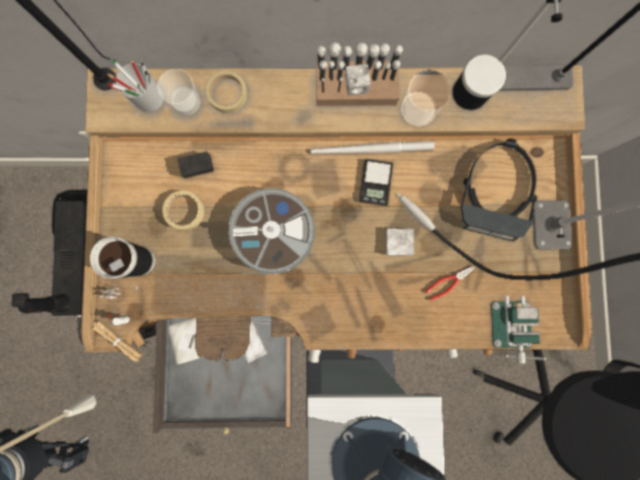

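View pics/side0.png

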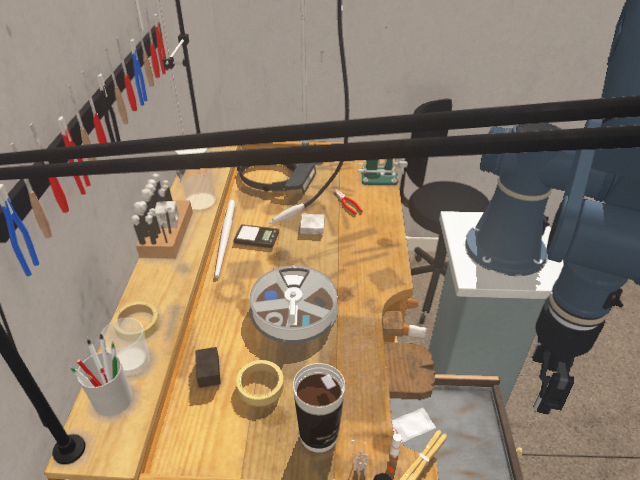

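The top view shows the box at about (271,230), with the opening over the white sector on the right at (297,229). The fin is on the left at (245,231), and the ring appears to be at (253,214). I'll crop in and measure.

```bash
cat > h.py <<'E'
import numpy as np,cv2
from station import cams
def ray(n,uv,z):
    m=cams.camera_model(n);K=np.array([[m['fx'],0,m['cx']],[0,m['fy'],m['cy']],[0,0,1]])
    T=m['extrinsics'];R=T[:3,:3];c=-R.T@T[:3,3]
    p=cv2.undistortPoints(np.array(uv,float).reshape(-1,1,2),K,m['distortion'])[:,0]
    d=np.c_[p,np.ones(len(p))]@R
    return c+d*((z-c[2])/d[:,2])[:,None]
def proj(n,P):
    m=cams.camera_model(n);K=np.array([[m['fx'],0,m['cx']],[0,m['fy'],m['cy']],[0,0,1]])
    T=m['extrinsics']
    return cv2.projectPoints(np.array(P,float).reshape(-1,1,3),cv2.Rodrigues(T[:3,:3])[0],T[:3,3],K,m['distortion'])[0][:,0]
E
python3 - <<'E'
import cv2
a=cv2.imread('pics/top0.png')[180:280,220:320];b=cv2.imread('pics/side0.png')[255:355,240:350]
a=cv2.resize(a,None,fx=6,fy=6,interpolation=cv2.INTER_CUBIC);cv2.imwrite('pics/c1.png',a)
cv2.imwrite('pics/c2.png',cv2.resize(b,None,fx=6,fy=6 -0.0,interpolation=cv2.INTER_CUBIC)[:600])
E
```

```text
(no output)
```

View pics/c1.png

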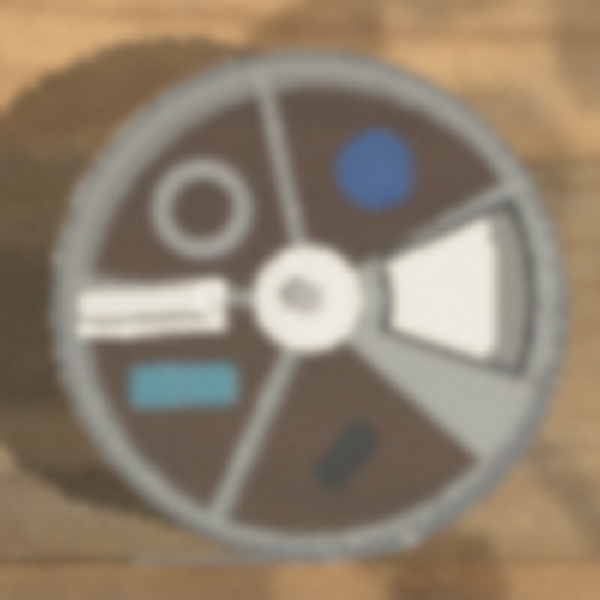

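View pics/c2.png

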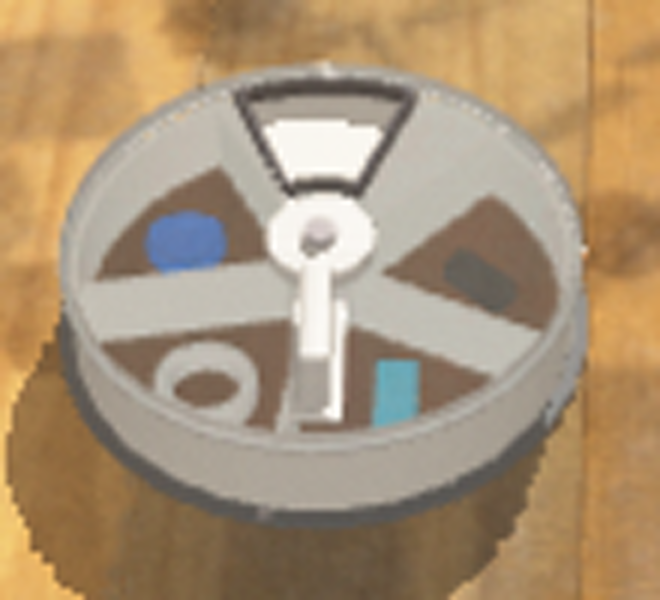

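The box is clear in both crops. In the top crop the hub screw is at (302,296), the ring at (202,208), the fin runs from x=78 to 228 at y≈307, and the opening is on the right. The ring is two sectors counter-clockwise of the filled sector. Now I'll measure angles.

Run:
```python
import numpy as np,cv2
from h import *
px=lambda l:(np.array(l,float)+.5)/6-.5+[220,180]
ps=lambda l:(np.array(l,float)+.5)/6-.5+[240,255]
# masks for ring, hub
a=cv2.imread('pics/top0.png')
pos=lambda n,f,l,z:ray(n,f(l),z)[:,:2]
hub=pos('top',px,[[308,298]],.049)[0];hs=pos('side',ps,[[322,232]],.049)[0]
print('hub',hub,hs,'screw',pos('top',px,[[302,295]],.053),pos('side',ps,[[319,235]],.053))
# rim ellipse from outer extents
rim=pos('top',px,[[310,52],[565,300],[300,557],[55,300]],.046);print('rim',rim, (rim[0]+rim[2])/2,(rim[1]+rim[3])/2,np.linalg.norm(rim[0]-rim[2]),np.linalg.norm(rim[1]-rim[3]))
c=hub
ang=lambda p:(np.degrees(np.arctan2(*(p-c).T[::-1])),np.linalg.norm(p-c,axis=-1))
print('ring',ang(pos('top',px,[[202,208]],.017)),ang(pos('side',ps,[[207,385]],.017)))
print('open corners',ang(pos('top',px,[[515,200],[525,375],[383,270],[388,325]],.047)))
print('fin top',ang(pos('top',px,[[78,306],[228,301]],.075)), ang(pos('top',px,[[78,290],[228,281],[78,322],[228,318]],.075)))
print('div',ang(pos('top',px,[[264,85],[297,240],[215,520],[290,358],[235,297],[515,185]],.038)))
```

```text
hub [0.5471604  0.24247414] [0.54667824 0.24349281] screw [[0.54789943 0.24446143]] [[0.54728134 0.24904561]]
rim [[0.64661118 0.24239011]
 [0.5462413  0.14074633]
 [0.44499024 0.24538107]
 [0.5471558  0.3428852 ]] [0.54580071 0.24388559] [0.54669855 0.24181576] 0.20164312515260427 0.2021409391778815
ring (array([48.64710694]), array([0.06188063])) (array([52.52585658]), array([0.06576662]))
open corners (array([ -64.48372479, -109.77467543,  -69.0653088 , -108.71628758]), array([0.09085173, 0.0911506 , 0.03159471, 0.03329662]))
fin top (array([93.79986458, 98.09496643]), array([0.08635838, 0.02867477])) (array([ 89.66971631,  82.49415804,  97.8938556 , 110.5915951 ]), array([0.08624854, 0.0286928 , 0.08691307, 0.03027358]))
div (array([ 12.30521152,  12.69937821, 156.75978911, 160.4117603 ,
        86.57587184, -60.34604822]), array([0.08972854, 0.02529813, 0.09485376, 0.02418758, 0.03024763,
       0.09413344]))
```

move_arm(
  targets=[
    {"dx":0.8,"dy":-0.606,"rz":-0.123},
    {"dx":0.8,"dy":-0.606,"rz":-0.123},
    {"dx":0.8,"dy":-0.606,"rz":-0.123},
    {"dx":0.8,"dy":-0.606,"rz":-0.123},
    {"dx":0.8,"dy":-0.606,"rz":-0.123},
    {"dx":0.8,"dy":-0.606,"rz":-0.123},
    {"dx":0.8,"dy":-0.606,"rz":-0.123},
    {"dx":0.8,"dy":-0.606,"rz":-0.123},
    {"dx":0.8,"dy":-0.606,"rz":-0.123},
    {"dx":0.8,"dy":-0.606,"rz":-0.123},
  ],
  claw=30,
)

```text
schema error: expected keys dx, dy, dz, rx, ry, rz
```

move_arm(
  targets=[
    {"dx":0.8,"dy":-0.606,"dz":-0.4,"rz":-0.123},
    {"dx":0.8,"dy":-0.606,"dz":-0.4,"rz":-0.123},
    {"dx":0.8,"dy":-0.606,"dz":-0.4,"rz":-0.123},
    {"dx":0.8,"dy":-0.606,"dz":-0.4,"rz":-0.123},
    {"dx":0.8,"dy":-0.606,"dz":-0.4,"rz":-0.123},
    {"dx":0.8,"dy":-0.606,"dz":-0.4,"rz":-0.123},
    {"dx":0.8,"dy":-0.606,"dz":-0.4,"rz":-0.123},
    {"dx":0.8,"dy":-0.606,"dz":-0.4,"rz":-0.123},
    {"dx":0.8,"dy":-0.606,"dz":-0.4,"rz":-0.123},
    {"dx":0.8,"dy":-0.606,"dz":-0.4,"rz":-0.123},
  ],
)

```text
schema error: expected keys dx, dy, dz, rx, ry, rz
```

All six keys are required in each row.

move_arm(
  targets=[
    {"dx":0.8,"dy":-0.606,"dz":0,"rx":0,"ry":0,"rz":-0.123},
    {"dx":0.8,"dy":-0.606,"dz":0,"rx":0,"ry":0,"rz":-0.123},
    {"dx":0.8,"dy":-0.606,"dz":0,"rx":0,"ry":0,"rz":-0.123},
    {"dx":0.8,"dy":-0.606,"dz":0,"rx":0,"ry":0,"rz":-0.123},
    {"dx":0.8,"dy":-0.606,"dz":0,"rx":0,"ry":0,"rz":-0.123},
    {"dx":0.8,"dy":-0.606,"dz":0,"rx":0,"ry":0,"rz":-0.123},
    {"dx":0.8,"dy":-0.606,"dz":0,"rx":0,"ry":0,"rz":-0.123},
    {"dx":0.8,"dy":-0.606,"dz":0,"rx":0,"ry":0,"rz":-0.123},
    {"dx":0.8,"dy":-0.606,"dz":0,"rx":0,"ry":0,"rz":-0.123},
    {"dx":0.8,"dy":-0.606,"dz":0,"rx":0,"ry":0,"rz":-0.123},
  ],
  claw=30,
)

```text
t: 1.35
tcp_pos: [0.3445, 0.4558, 0.2309]
tool_rot: [0.425, 0.905, -0.0, -0.0]
force: [-0.0, -0.4, 0.2]
finger_gap: 0.302
gripper_force: 0.0
```

move_arm(
  targets=[
    {"dx":0.8,"dy":-0.606,"dz":-0.4,"rx":0,"ry":0,"rz":-0.123},
    {"dx":0.8,"dy":-0.606,"dz":-0.4,"rx":0,"ry":0,"rz":-0.123},
    {"dx":0.8,"dy":-0.606,"dz":-0.4,"rx":0,"ry":0,"rz":-0.123},
    {"dx":0.8,"dy":-0.606,"dz":-0.4,"rx":0,"ry":0,"rz":-0.123},
    {"dx":0.8,"dy":-0.606,"dz":-0.4,"rx":0,"ry":0,"rz":-0.123},
    {"dx":0.8,"dy":-0.606,"dz":-0.4,"rx":0,"ry":0,"rz":-0.123},
    {"dx":0.8,"dy":-0.606,"dz":-0.4,"rx":0,"ry":0,"rz":-0.123},
    {"dx":0.8,"dy":-0.606,"dz":-0.4,"rx":0,"ry":0,"rz":-0.123},
    {"dx":0.8,"dy":-0.606,"dz":-0.4,"rx":0,"ry":0,"rz":-0.123},
    {"dx":0.8,"dy":-0.606,"dz":-0.4,"rx":0,"ry":0,"rz":-0.123},
  ],
)

```text
t: 2.6
tcp_pos: [0.5453, 0.3042, 0.1306]
tool_rot: [0.691, 0.723, -0.0, -0.0]
force: [-0.4, 0.4, -0.5]
finger_gap: 0.299
gripper_force: 0.0
```

Run:
```python
from station import sensors,cams
import cv2
s=sensors.sense();print(s['t'],s['tcp_pos'],s['tool_rot'],s['q'])
a=cams.snapshot('side')[:,:,::-1][200:360,200:400];cv2.imwrite('pics/s1.png',cv2.resize(a,None,fx=3.7,fy=3.7,interpolation=cv2.INTER_CUBIC))
```

```text
2.6 [0.54532205 0.30421307 0.13062047] [ 6.90634328e-01  7.23204136e-01 -2.27310543e-05 -3.75850460e-05] [3.30125384e-01 6.49290393e-01 1.52107319e+00 5.54843928e-05
 9.71304028e-01 2.84029339e-01]
```

View pics/s1.png

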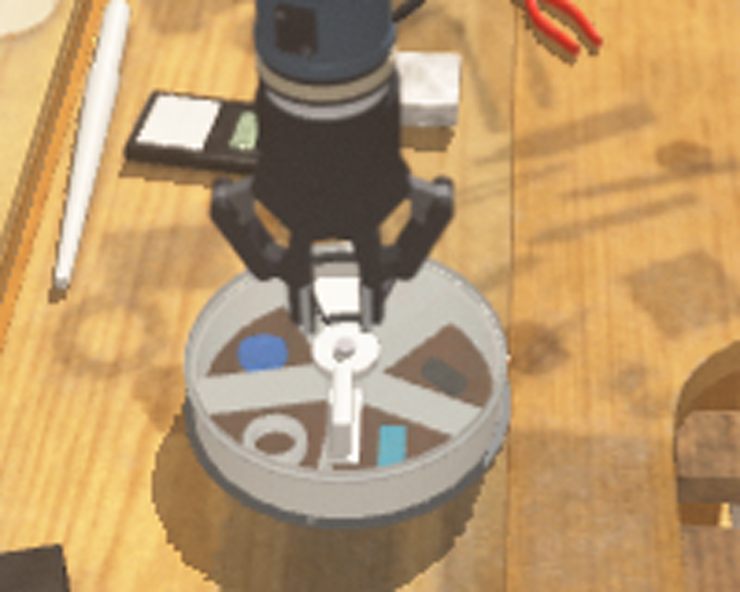

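The fingers, at about (337,310), line up with the fin at (343,400), which is clear of them. I'll check the fin position in this view.

Run:
```python
from h import *
for P in([.5453,.3042,.1306],[.5433,.3044,.075],[.544,.33,.075],[.545,.28,.075]):
    print(P,(proj('side',[P])[0]-[200,200])*3.7)
print(ray('side',np.array([[343,365],[342,412]])/3.7+200,.075))
```

```text
[0.5453, 0.3042, 0.1306] [335.19652264 320.58730054]
[0.5433, 0.3044, 0.075] [341.55686519 388.29055595]
[0.544, 0.33, 0.075] [336.8878915  420.71790564]
[0.545, 0.28, 0.075] [341.90677924 358.25401419]
[[0.54391721 0.28551626 0.075     ]
 [0.54157964 0.323097   0.075     ]]
```

move_arm(
  targets=[
    {"dx":-0.1,"dy":0,"dz":-0.32,"rx":0,"ry":0,"rz":0},
    {"dx":0,"dy":0,"dz":-0.32,"rx":0,"ry":0,"rz":0},
    {"dx":0,"dy":0,"dz":-0.32,"rx":0,"ry":0,"rz":0},
    {"dx":0,"dy":0,"dz":-0.32,"rx":0,"ry":0,"rz":0},
    {"dx":0,"dy":0,"dz":-0.32,"rx":0,"ry":0,"rz":0},
    {"dx":0,"dy":0,"dz":-0.32,"rx":0,"ry":0,"rz":0},
    {"dx":0,"dy":0,"dz":-0.32,"rx":0,"ry":0,"rz":0},
    {"dx":0,"dy":0,"dz":-0.32,"rx":0,"ry":0,"rz":0},
    {"dx":0,"dy":0,"dz":-0.32,"rx":0,"ry":0,"rz":0},
    {"dx":0,"dy":0,"dz":-0.32,"rx":0,"ry":0,"rz":0},
  ],
)

```text
t: 3.9
tcp_pos: [0.5417, 0.3051, 0.0508]
tool_rot: [0.689, 0.725, 0.0, 0.0]
force: [-0.4, -0.3, 0.6]
finger_gap: 0.299
gripper_force: 0.0
```

Run:
```python
import numpy as np
from station import sensors
s=sensors.sense();p=s['tcp_pos'];print(s['t'],p,s['force'])
c=np.array([.5465,.2425]);a0=np.arctan2(*(p[:2]-c)[::-1]);print(np.degrees(a0))
# push to fin 228.6 + lag 6.2 deg
N=20;st=np.radians(228.6+6.2)-a0;print(np.degrees(st)/N/30)
a=a0+st*np.arange(N+1)/N;P=c+.062*np.c_[np.cos(a),np.sin(a)];P[0]=p[:2]
print(np.round(np.diff(P,axis=0)/.025,3))
```

```text
3.9 [0.54169405 0.30511307 0.05076694] [-0.39184877 -0.34358395  0.56046585]
94.38920643000564
0.23401798928332393
[[-0.298 -0.074]
 [-0.293 -0.078]
 [-0.282 -0.113]
 [-0.266 -0.147]
 [-0.246 -0.178]
 [-0.222 -0.207]
 [-0.195 -0.233]
 [-0.165 -0.255]
 [-0.133 -0.273]
 [-0.098 -0.287]
 [-0.063 -0.297]
 [-0.026 -0.303]
 [ 0.011 -0.303]
 [ 0.048 -0.3  ]
 [ 0.085 -0.292]
 [ 0.12  -0.279]
 [ 0.153 -0.262]
 [ 0.184 -0.242]
 [ 0.212 -0.217]
 [ 0.237 -0.19 ]]
```

move_arm(
  targets=[
    {"dx":-0.298,"dy":-0.074,"dz":0,"rx":0,"ry":0,"rz":0.236},
    {"dx":-0.293,"dy":-0.078,"dz":0,"rx":0,"ry":0,"rz":0.236},
    {"dx":-0.282,"dy":-0.113,"dz":0,"rx":0,"ry":0,"rz":0.236},
    {"dx":-0.266,"dy":-0.147,"dz":0,"rx":0,"ry":0,"rz":0.236},
    {"dx":-0.246,"dy":-0.178,"dz":0,"rx":0,"ry":0,"rz":0.236},
    {"dx":-0.222,"dy":-0.207,"dz":0,"rx":0,"ry":0,"rz":0.236},
    {"dx":-0.195,"dy":-0.233,"dz":0,"rx":0,"ry":0,"rz":0.236},
    {"dx":-0.165,"dy":-0.255,"dz":0,"rx":0,"ry":0,"rz":0.236},
    {"dx":-0.133,"dy":-0.273,"dz":0,"rx":0,"ry":0,"rz":0.236},
    {"dx":-0.098,"dy":-0.287,"dz":0,"rx":0,"ry":0,"rz":0.236},
  ],
)

```text
t: 5.15
tcp_pos: [0.4879, 0.2594, 0.0514]
tool_rot: [0.14, 0.99, 0.001, 0.001]
force: [1.6, 1.3, -0.2]
finger_gap: 0.301
gripper_force: 0.8
```

Run:
```python
import numpy as np,cv2
from station import sensors,cams
a=cams.snapshot('side')[:,:,::-1][200:360,200:400];cv2.imwrite('pics/s2.png',cv2.resize(a,None,fx=3.7,fy=3.7,interpolation=cv2.INTER_CUBIC))
s=sensors.sense();d=s['tcp_pos'][:2]-[.5465,.2425];print(s['t'],s['force'],np.degrees(np.arctan2(d[1],d[0])),np.hypot(*d),s['q'],s['tool_rot'])
```

```text
5.2 [ 0.33082591 -0.38448063  0.11921275] 164.91487394114517 0.06139031557622704 [ 2.85150655e-01  7.01895664e-01  1.75274028e+00 -9.50414288e-05
  6.85549046e-01 -1.00643039e+00] [1.39118141e-01 9.90275541e-01 2.62613480e-04 6.53695715e-04]
```

View pics/s2.png

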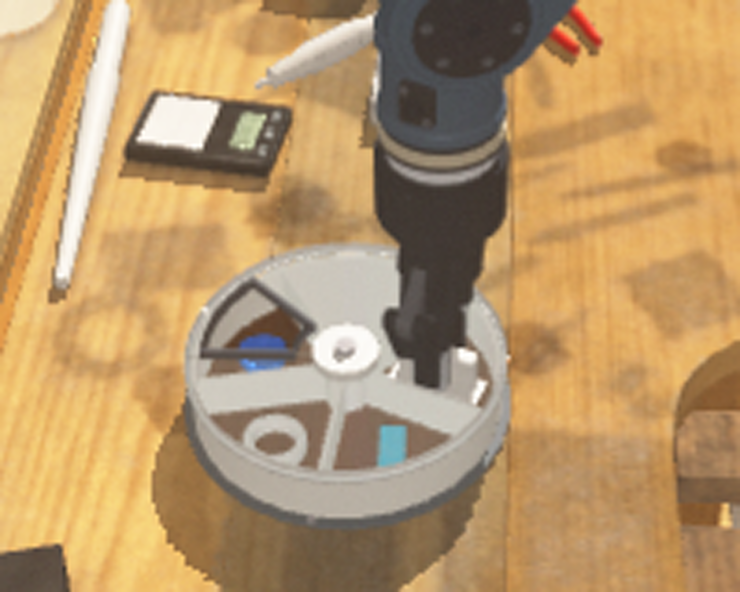

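The fin is following the pad. The opening is now at about (255,320), moving towards the ring at (275,440). I'll continue the arc.

move_arm(
  targets=[
    {"dx":-0.063,"dy":-0.297,"dz":0,"rx":0,"ry":0,"rz":0.236},
    {"dx":-0.026,"dy":-0.303,"dz":0,"rx":0,"ry":0,"rz":0.236},
    {"dx":0.011,"dy":-0.303,"dz":0,"rx":0,"ry":0,"rz":0.236},
    {"dx":0.048,"dy":-0.3,"dz":0,"rx":0,"ry":0,"rz":0.236},
    {"dx":0.085,"dy":-0.292,"dz":0,"rx":0,"ry":0,"rz":0.236},
    {"dx":0.12,"dy":-0.279,"dz":0,"rx":0,"ry":0,"rz":0.236},
    {"dx":0.153,"dy":-0.262,"dz":0,"rx":0,"ry":0,"rz":0.236},
    {"dx":0.184,"dy":-0.242,"dz":0,"rx":0,"ry":0,"rz":0.236},
    {"dx":0.212,"dy":-0.217,"dz":0,"rx":0,"ry":0,"rz":0.236},
    {"dx":0.237,"dy":-0.19,"dz":0,"rx":0,"ry":0,"rz":0.236},
  ],
)

```text
t: 6.45
tcp_pos: [0.5108, 0.1923, 0.0512]
tool_rot: [-0.458, 0.889, 0.0, 0.0]
force: [-0.6, 2.4, -0.3]
finger_gap: 0.302
gripper_force: 0.8
```

Run:
```python
import numpy as np,cv2
from station import sensors,cams
a=cams.snapshot('side')[:,:,::-1][255:355,240:350];cv2.imwrite('pics/s3.png',cv2.resize(a,None,fx=6,fy=6,interpolation=cv2.INTER_CUBIC))
s=sensors.sense();d=s['tcp_pos'][:2]-[.5465,.2425];print(s['t'],s['force'],np.degrees(np.arctan2(d[1],d[0])),np.hypot(*d),s['tool_rot'])
```

```text
6.5 [-0.32103995  0.27903962  0.47612583] -124.33493638347682 0.06160054334929703 [-4.59480928e-01  8.88187543e-01 -6.85933513e-05  4.00184720e-04]
```

View pics/s3.png

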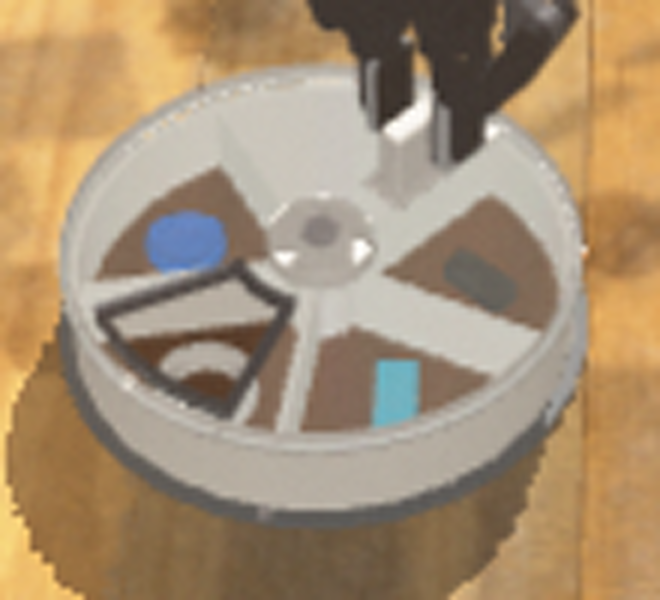

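The opening now spans the corners (97,310), (228,412), (238,268) and (290,303). I'll compute its angle.

Run:
```python
from h import *
f=lambda l:(np.array(l,float)+.5)/6-.5+[240,255]
P=ray('side',f([[100,310],[228,410],[238,270],[288,303],[247,290.],[159,368]]),.046)[:,:2]
for c in([.5465,.2425],[.5467,.2435]):
    d=P-c;print(np.round(np.degrees(np.arctan2(d[:,1],d[:,0])),1),np.round(np.hypot(*d.T),4))
```

```text
[27.9 72.9 32.5 73.8 48.5 52. ] [0.091  0.0936 0.0365 0.0372 0.0398 0.0893]
[27.4 72.8 31.3 73.7 47.7 51.7] [0.0904 0.0926 0.0358 0.0362 0.0389 0.0884]
```

The opening is centred at about 50°, against a target of 48.6° with roughly 11° of margin. I'll back the pad off 5 mm, lift, then check from above.

move_arm(
  targets=[
    {"dx":-0.08,"dy":0.056,"dz":0,"rx":0,"ry":0,"rz":0},
    {"dx":-0.08,"dy":0.056,"dz":0,"rx":0,"ry":0,"rz":0},
    {"dx":0,"dy":0,"dz":0.2,"rx":0,"ry":0,"rz":0},
    {"dx":0,"dy":0,"dz":0.4,"rx":0,"ry":0,"rz":0},
    {"dx":0,"dy":0,"dz":0.6,"rx":0,"ry":0,"rz":0},
    {"dx":0,"dy":0,"dz":0.8,"rx":0,"ry":0,"rz":0},
    {"dx":0,"dy":0,"dz":0.8,"rx":0,"ry":0,"rz":0},
    {"dx":0,"dy":0,"dz":0.8,"rx":0,"ry":0,"rz":0},
    {"dx":0,"dy":0,"dz":0.8,"rx":0,"ry":0,"rz":0},
    {"dx":0,"dy":0,"dz":0.8,"rx":0,"ry":0,"rz":0},
  ],
)

```text
t: 7.75
tcp_pos: [0.5068, 0.1946, 0.1832]
tool_rot: [-0.457, 0.889, -0.0, 0.001]
force: [-0.1, 0.1, -0.3]
finger_gap: 0.298
gripper_force: 0.0
```

move_arm(
  targets=[
    {"dx":0,"dy":-0.8,"dz":0.3,"rx":0,"ry":0,"rz":0},
    {"dx":0,"dy":-0.8,"dz":0.3,"rx":0,"ry":0,"rz":0},
    {"dx":0,"dy":-0.8,"dz":0.3,"rx":0,"ry":0,"rz":0},
    {"dx":0,"dy":-0.8,"dz":0.3,"rx":0,"ry":0,"rz":0},
    {"dx":0,"dy":-0.8,"dz":0.3,"rx":0,"ry":0,"rz":0},
    {"dx":0,"dy":-0.8,"dz":0.3,"rx":0,"ry":0,"rz":0},
    {"dx":0,"dy":-0.8,"dz":0.3,"rx":0,"ry":0,"rz":0},
    {"dx":0,"dy":-0.8,"dz":0,"rx":0,"ry":0,"rz":0},
    {"dx":0,"dy":-0.8,"dz":0,"rx":0,"ry":0,"rz":0},
    {"dx":0,"dy":-0.8,"dz":0,"rx":0,"ry":0,"rz":0},
  ],
)

```text
t: 9.0
tcp_pos: [0.5066, -0.006, 0.2351]
tool_rot: [-0.457, 0.889, -0.001, 0.001]
force: [0.3, -0.5, 0.2]
finger_gap: 0.298
gripper_force: 0.0
```

Run:
```python
import cv2
from station import cams
a=cams.snapshot('top')[:,:,::-1][180:280,220:320];cv2.imwrite('pics/t4.png',cv2.resize(a,None,fx=6,fy=6,interpolation=cv2.INTER_CUBIC))
```

```text
(no output)
```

View pics/t4.png

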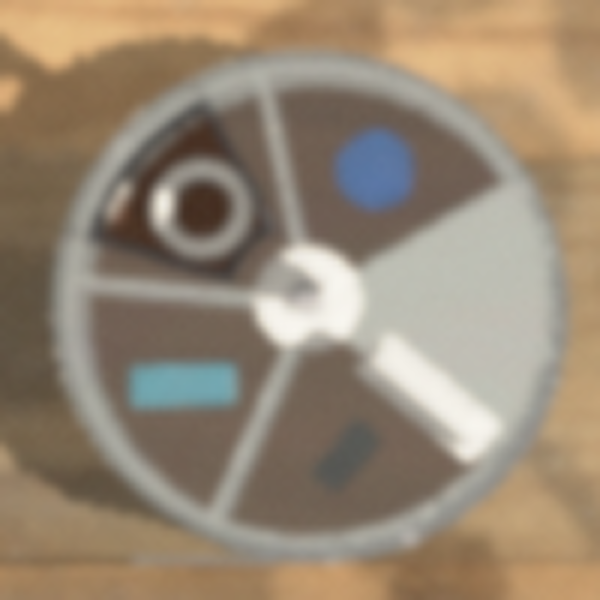

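The frame runs from (207,103) to (95,240), centred on the ring at (202,208). Both dividers, at (268,85) and (90,285), are clear of the opening. The contents haven't moved, so I'm handing it in.

```bash
python3 -c "
from station import order
print(order.sign_off())"
```

```text
the job is handed in; nothing more can be done
None
```

The cover's opening now sits fully over the steel ring's compartment with no divider showing; the contents are still in place, the arm went nowhere near the tape, steel block or pliers, and the job was handed in at about 9 s.

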